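# Stand the silver-leaf corner sample on the viewing plinth

### The arm

A 6-joint arm with a two-finger parallel gripper is mounted at the origin on the work surface. World frame = base frame: x ahead of the robot, y to its left, z up, the work surface at z = 0. Lengths are in m, angles in rad, forces in N, time in s.
With the tool pointing down it reaches from about 0.25 to 0.775 m from the base axis. Payload 8.9 kg.
Tool frame: the origin (TCP) lies on the front face of the gripper's body, between the roots of the fingers; the fingertips stand 73 mm ahead of it and the grasp point (between the pads) lies 54 mm ahead of it (bot.hold_point_z is the distance from the TCP to the grasp point, in m); z points along the fingers, y is the direction in which the jaws open and shut (so a half turn about z gives the same grasp; the last joint's range is limited). The gripper opens to 85 mm and grips with 20 to 120 N. Pads are 22 mm wide; open, the fingers measure 114 mm over their backs; the gripper's body (76 mm by 85 mm) begins 54 mm behind the grasp point. The pads swing forward as they close: fully open they stand 13 mm farther back than shut.
Start: joints at [0.982, 0.291, -0.153, 1.127, 0, 1.431], TCP at [0.228, 0.473, 0.304] pointing down, gripper open.
Joint ranges: [-2.52, 2.52], [-0.91, 1.74], [-1.3, 1.37], [-1.96, 2.02], [-1.52, 1.47], [-3.14, 3.14]. Speed limits (rad/s): [2.22, 2.22, 2.79, 3.14, 3.14, 3.14].

### API

Orientations are given as a 3x3 rotation matrix whose columns are the frame's x, y, z axes.
In Python, from workcell import get_obs, cams, job, bot gives the robot as it stands. The module is installed in compiled form; this text tells all that it offers.
- The arm moves only by the shell command python3 -m crank 'ROWS'. ROWS is text: rows parted by semicolons, each of 7 numbers parted by spaces: the finger opening in cm, from 0 to 8.54, then the shift along the tool's x, y, z in cm, then the turn, a rotation vector about the tool's x, y, z in units of 6 degrees (1.0 is 6 degrees). A call has 1 to 20 rows; each row is the pose to reach, as a shift and turn from the pose commanded when the call began, along the tool's axes at that moment; what a row does not reach only later rows make up. A row lasts 1/8 s, in which the tool goes at most 62.5 mm and 10.7 degrees, less where a joint would pass 70% of its speed; a pose out of reach is approached as far as the arm can. A call with a gripper value outside its range is refused whole. The fingers move at their own pace and stop on an object; the grip force is fixed at half the most. Time passes only in rows, so rows that repeat a pose let the fingers close. It gives the time, the measured TCP pose, the force and the opening at its end, in the units of the state.
- get_obs(): the state, without advancing time (a new reading comes with each control period).
- cams.read_camera(name): name is "scene" or "side" or "wrist"; returns a dict with "image" (384x512x3 uint8, red, green, blue), "mtx" (3x3 intrinsics, pixels), "pose" (4x4, takes a point from camera to world coordinates). Camera axes: x right, y down, z forward; pixel columns grow to the right and rows downward; lengths in m; the calibration is good to about 2 mm. A picture is of the moment at which its call begins. There is no depth.
- job.job_done(): hands the job in, once; it reports no verdict.
The state is a dict: "time": time; "joints": joint angles; "qvel": joint speeds; "joint_torque": joint torques, N m; "tcp_pos": TCP position; "tcp_rot": TCP orientation; "contact_force": force on the tool from outside, world axes, zero at the start; "moment": the same for the moment, N m; "grip_width": finger opening in m.
Only numpy, scipy, OpenCV 4.12 (cv2) and the standard library are available. Lean on these libraries where they do the work, as an engineer would, in place of code of your own. Each camera call takes 0.05 s, during which the arm holds its last target. There are 200 camera calls.

### The job

A customer wants to see the silver-leafed frame corner: pick up its tall display stand by the corner at the top and set it on the round blue plinth, with its whole foot on the plinth. It is top-heavy, so keep it upright all the way, lower it gently rather than letting it drop, and leave it standing there by itself. Leave the walnut sample's stand standing undisturbed where it is.

Things in the scene. Friction and masses are not known exactly. Their poses are not given: they have to be found in the camera images.
- silver_stand: Loose top-heavy display stand, 225 mm tall, about 0.35 kg, mostly in the head; centre of mass near z = 155 mm; tips over past about 11 degrees. Origin: centre of its foot's underside, z up. Black round foot 60 mm across, 10 mm thick; thin steel stem; on top a silver-leafed frame corner, an upright chevron in the y-z plane, apex up.
- silver_grip (a point): Where to pinch the silver corner from above: on the stand's axis 203 mm above its origin, 22 mm below the apex. Axes as the stand's. Flat faces at x = +-11 mm (22 mm thick): fingers close along x. From the apex the two legs, 28 mm wide, run down at 45 degrees to y = +-53 mm, z = 152 mm above the foot's underside.
- walnut_stand: Bystander: a loose display stand of the very same shape, size, axes and origin, but its corner is dark brown walnut. It stands on the other side of the plinth from the silver one; which is on the left varies. Leave it alone.
- plinth: Fixed round viewing plinth, 100 mm diameter, 15 mm high, flat, blue felt top, dark wood rim. Origin: centre of its underside on the bench, z up (its top is at z = 15 mm). It lies between the two stands. Other loose things nearby lie on the bench, lower than 40 mm.
Mind the look-alikes: they are no part of the job. Several things look just like the silver_stand: the one meant starts nearest to the robot's base.

How it is judged:
By the outcome, as a careful person would: the job done as asked, in the order asked, and still so for the second after the job is handed in, with the robot touching nothing.
It also fails if it takes over 48 s, if anything falls off the work surface, if the arm or the gripper's body presses on something with over 40 N, if the wrist force passes 120 N, or if a joint passes its speed limit or range.

## Working session

There is one attempt and no reset: what is moved stays moved. The work goes in short steps, Python scripts to look and compute and a shell command to move; the robot and the scene stay as the last step left them, time stands still between calls to the robot, and variables do not carry over. Pictures are saved under pics/ and viewed, about 8 in all and at most 12, crops included, and the job is handed in when it is done.

```bash
mkdir -p pics; cat > h.py <<'E'
import numpy as np, cv2
from workcell import get_obs, cams, job, bot
def ray(c,u,v):
    d=np.linalg.inv(c['mtx'])@[u,v,1]; return c['pose'][:3,3],c['pose'][:3,:3]@d
def at_z(c,u,v,z):
    o,d=ray(c,u,v); return o+d*(z-o[2])/d[2]
def proj(c,p):
    q=np.linalg.inv(c['pose'])@np.r_[p,1]; q=c['mtx']@q[:3]; return q[:2]/q[2]
def save(n,im): cv2.imwrite('pics/'+n,im[...,::-1])
E
python3 - <<'E'
from h import *
ims=[]
for n in("scene","side"):
    c=cams.read_camera(n); np.savez('/tmp/'+n,**c); save(n+'0.png',c['image']); print(n,c['pose'].round(3).tolist())
o=get_obs();print(o['time'],o['tcp_pos'],o['tcp_rot'].round(3).tolist() if hasattr(o['tcp_rot'],'round') else o['tcp_rot'])
E
```

```text
scene [[0.579, 0.684, -0.443, 1.09], [0.815, -0.479, 0.325, -0.333], [0.01, -0.55, -0.835, 1.043], [0.0, 0.0, 0.0, 1.0]]
side [[0.996, -0.042, 0.08, 0.555], [-0.089, -0.609, 0.788, -0.643], [0.016, -0.792, -0.611, 0.682], [0.0, 0.0, 0.0, 1.0]]
0.1 [0.22808488 0.47252906 0.3034093 ] [[-0.901, 0.435, -0.001], [0.435, 0.901, -0.001], [0.0, -0.001, -1.0]]
```

View pics/scene0.png

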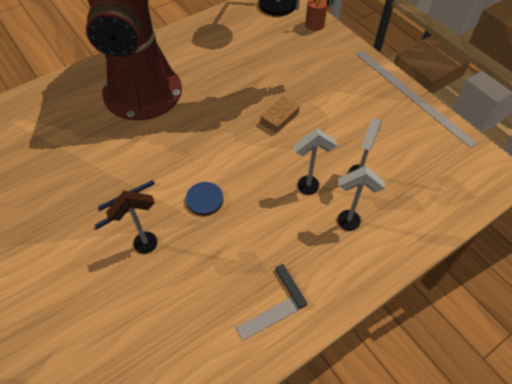

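View pics/side0.png

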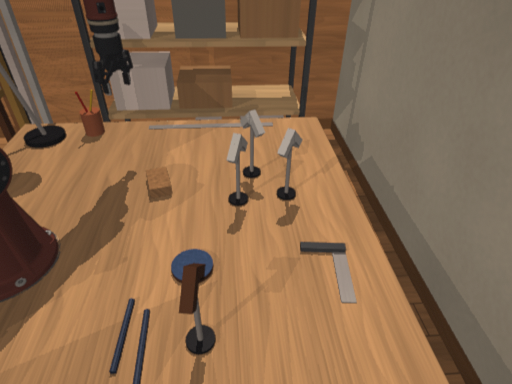

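Scene view: silver candidates have feet at (308,185), (349,220) and (357,173). The walnut's foot is at (145,242) and the plinth at (204,198). In the side view the silver feet are at (238,199), (286,193) and (252,172). Next I'll measure these and enlarge a crop.

```bash
python3 - <<'E'
from h import *
S=np.load('/tmp/scene.npz');D=np.load('/tmp/side.npz')
def blob(c,uv,r,f):
    im=c['image'];m=f(im.astype(int)).astype(np.uint8)
    n,l,s,ce=cv2.connectedComponentsWithStats(m)
    best=[(np.hypot(*(ce[i]-uv)),i) for i in range(1,n) if s[i,4]>30]
    b=min(best)[1]; return ce[b],s[b]
dark=lambda i:i.max(2)<45
blue=lambda i:(i[...,2]>i[...,0]+25)&(i[...,2]>60)
for n,c,pts in(('scene',S,[(308,185),(349,220),(357,173),(145,242)]),('side',D,[(238,199),(286,193),(252,172),(200,340)])):
    for p in pts:
        ce,s=blob(c,p,20,dark); w=at_z(c,*ce,.008); print(n,p,ce.round(1),s,w.round(4),np.hypot(*w[:2]).round(3))
    ce,s=blob(c,(204,198) if n=='scene' else (192,266),20,blue); print(n,'plinth',ce.round(1),s,at_z(c,*ce,.015).round(4))
a=cv2.resize(S['image'][110:240,260:400],None,fx=3.5,fy=3.5,interpolation=2)
b=cv2.resize(D['image'][100:215,215:315],None,fx=3,fy=3,interpolation=2)
o=np.zeros((460,800,3),np.uint8);o[:a.shape[0],:a.shape[1]]=a;o[:b.shape[0],495:495+b.shape[1]]=b;save('crop.png',o)
E
```

```text
scene (308, 185) [307.7 185.6] [298 177  20  17 228] [0.5886 0.1982 0.008 ] 0.621
scene (349, 220) [348.2 220.9] [338 211  22  19 267] [0.7359 0.2148 0.008 ] 0.767
scene (357, 173) [348.2 220.9] [338 211  22  19 267] [0.7359 0.2148 0.008 ] 0.767
scene (145, 242) [145.1 243.3] [134 233  22  20 293] [ 0.4921 -0.2458  0.008 ] 0.55
scene plinth [203.9 197.6] [186 183  36  30 863] [ 0.464  -0.0553  0.015 ]
side (238, 199) [237.7 199.2] [229 193  18  13 160] [0.5846 0.1956 0.008 ] 0.616
side (286, 193) [285.8 193.9] [278 188  17  12 150] [0.7326 0.2115 0.008 ] 0.762
side (252, 172) [251.3 172.3] [244 167  16  11 115] [0.6362 0.3341 0.008 ] 0.719
side (200, 340) [196.  343.9] [187 328  27  26 244] [ 0.4803 -0.2555  0.008 ] 0.544
side plinth [190.6 261.2] [172 250  40  29 626] [ 0.4589 -0.0449  0.015 ]
```

View pics/crop.png

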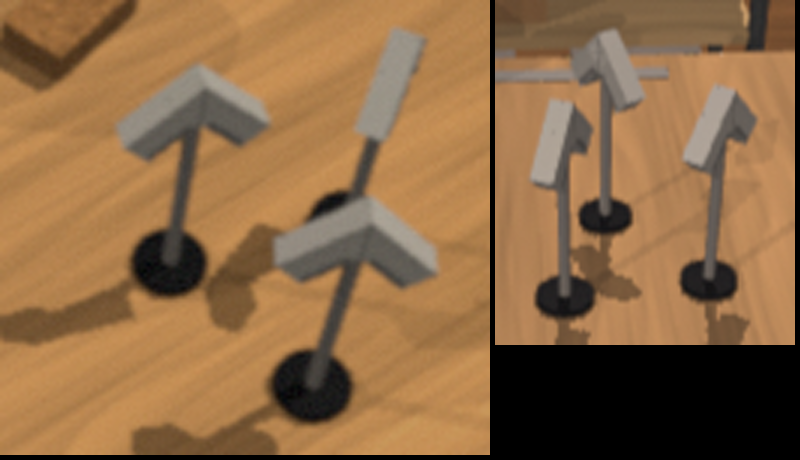

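Candidates, by scene pixel: (308,185) at (0.587,0.197), reach 0.62; (357,173) at (0.636,0.334), reach 0.72; (349,220) at (0.734,0.213), reach 0.77. The one meant is (308,185), the nearest to the base. The crop shows it at upper left, a silver chevron on a foot at crop (170,262). Next I'll fit its yaw and position by silhouette.

```bash
cat > fit.py <<'E'
from h import *
from scipy.optimize import differential_evolution
Y=np.array([[0,225],[53,172],[33.2,152.2],[0,185.4]])/1000
def render(c,p,yaw):
    m=np.zeros((384,512),np.uint8); R=np.array([[np.cos(yaw),-np.sin(yaw)],[np.sin(yaw),np.cos(yaw)]])
    for s in(1,-1):
        q=np.array([proj(c,np.r_[R@[x,s*y]+p[:2],z+p[2]]) for x in(.011,-.011) for y,z in Y],np.float32)
        cv2.fillConvexPoly(m,np.round(cv2.convexHull(q)*16).astype(np.int32),1,cv2.LINE_8,4)
    return m
def mask(c,box):
    i=c['image'].astype(int); m=((i.max(2)-i.min(2)<35)&(i.max(2)>75)).astype(np.uint8)
    k=np.zeros_like(m);x0,y0,x1,y1=box;k[y0:y1,x0:x1]=m[y0:y1,x0:x1]; return k
E
cat > tgt.py <<'E'
from fit import *
S=np.load('/tmp/scene.npz');D=np.load('/tmp/side.npz')
for c in(S,D): pass
S,D=[{k:c[k] for k in c} for c in(S,D)]
T=[(S,mask(S,(290,120,338,160))),(D,mask(D,(225,128,250,166)))]
def cost(v,T=T):
    return sum(1-(a:=render(c,np.r_[v[:2],0],v[2])&m).sum()/((render(c,np.r_[v[:2],0],v[2])|m).sum()) for c,m in T)
for TT in(T,T[:1],T[1:]):
    r=differential_evolution(cost,[(.57,.61),(.18,.215),(-1.57,1.57)],args=(TT,),popsize=12,maxiter=40,seed=1); print(r.x.round(4),np.degrees(r.x[2]).round(1),round(r.fun,3))
E
python3 tgt.py
```

```text
[ 0.5854  0.2029 -0.3432] -19.7 0.317
[ 0.5846  0.2023 -0.3354] -19.2 0.172
[ 0.5853  0.2028 -0.3436] -19.7 0.128
```

Silhouette fit: head at (0.585,0.203), yaw about −19.7°. The feet gave (0.587,0.197), so the two agree to about 6 mm. I'll move above it with jaws along the stand's x axis (a turn of +83.9° about tool z, 14.0 units), then check with the wrist camera.

```bash
python3 -m crank '8.5 0 0 -5 0 0 0; 8.5 -4 -0.8 -5.5 0 0 1.2; 8.5 -8 -1.6 -5.5 0 0 2.5; 8.5 -12 -2.4 -5.5 0 0 3.8; 8.5 -16 -3.2 -5.5 0 0 5; 8.5 -20 -4 -5.5 0 0 6.3; 8.5 -24 -4.9 -5.5 0 0 7.6; 8.5 -28 -5.7 -5.5 0 0 8.9; 8.5 -32 -6.5 -5.5 0 0 10.2; 8.5 -36 -7.3 -5.5 0 0 11.4; 8.5 -40 -8.1 -5.5 0 0 12.7; 8.5 -43 -8.8 -5.5 0 0 13.6; 8.5 -44.1 -9 -5.5 0 0 14; 8.5 -44.1 -9 -5.5 0 0 14; 8.5 -44.1 -9 -5.5 0 0 14; 8.5 -44.1 -9 -5.5 0 0 14'
python3 - <<'E'
from h import *
o=get_obs();R=np.array(o['tcp_rot']);print(o['tcp_pos'].round(4),R.round(3).tolist(),o['joints'].round(2))
c=cams.read_camera('wrist');np.savez('/tmp/w1',**c)
im=c['image'].copy()
for z,xy in((.203,(.586,.2)),(.01,(.586,.2))):
    print(proj(c,[*xy,z]).round(1))
save('w1.png',im)
E
```

```text
time: 2.1
tcp_pos: [0.5856, 0.2008, 0.3592]
tcp_rot: [[0.337, 0.942, 0.0], [0.942, -0.337, 0.0], [0.0, 0.0, -1.0]]
contact_force: [0.1, 0.1, -0.2]
grip_width: 0.0847
[0.5856 0.2008 0.3592] [[0.337, 0.942, 0.0], [0.942, -0.337, 0.0], [0.0, 0.0, -1.0]] [0.21 0.46 0.24 1.35 0.   2.13]
[258.2 197.1]
[257.6 155.9]
```

View pics/w1.png

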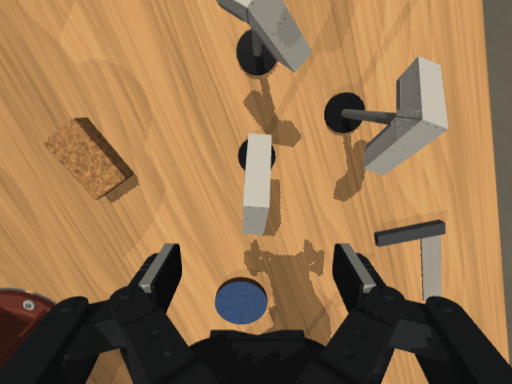

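Wrist view: the target's head runs from (259,135) to (256,233) between the jaws, with its foot at about (257,155). That matches the predicted foot (258,156). The plinth is at (241,301). I'll refine with a wrist silhouette fit and remeasure the plinth.

```bash
python3 - <<'E'
from fit import *
W=np.load('/tmp/w1.npz');W={k:W[k] for k in W}
m=mask(W,(236,120,282,245))
n,l,s,ce=cv2.connectedComponentsWithStats(m);b=1+s[1:,4].argmax();m=(l==b).astype(np.uint8);print(s[b],ce[b])
def cost(v):
    a=render(W,np.r_[v[:2],0],v[2]);return 1-(a&m).sum()/(a|m).sum()
r=differential_evolution(cost,[(.57,.61),(.18,.22),(-.7,0)],popsize=12,maxiter=40,seed=1);print(r.x.round(4),np.degrees(r.x[2]),r.fun)
im=W['image'].astype(int)
bl=((im[...,2]>im[...,0]+25)&(im[...,2]>60)).astype(np.uint8);bl[:260]=0
n,l,s,ce=cv2.connectedComponentsWithStats(bl);b=1+s[1:,4].argmax();print('plinth',s[b],ce[b],at_z(W,*ce[b],.015))
S=np.load('/tmp/scene.npz')
R=np.array(get_obs()['tcp_rot']); print('shift to head (cm)',R.T@(np.r_[r.x[:2],.257]-get_obs()['tcp_pos'])*100)
E
```

```text
[ 243  134   29  100 2441] [256.61450225 183.2806227 ]
[ 0.584   0.2005 -0.4087] -23.415618104914078 0.046520719311962444
plinth [ 216  282   51   42 1708] [240.6557377  302.30737705] [ 0.46108783 -0.05385768  0.015     ]
shift to head (cm) [-0.07472134 -0.15590737 10.21629784]
```

The wrist fit is good (IoU 0.95): head at (0.584,0.2005), yaw −23.4°. The plinth is at (0.462,−0.055) in both views. I'll descend and grip.

```bash
python3 -m crank '8.5 -0.05 -0.15 2 0 0 0.6; 8.5 -0.05 -0.15 5 0 0 0.6; 8.5 -0.05 -0.15 8 0 0 0.6; 8.5 -0.05 -0.15 10.2 0 0 0.6; 8.5 -0.05 -0.15 10.2 0 0 0.6; 8.5 -0.05 -0.15 10.2 0 0 0.6; 6 -0.05 -0.15 10.2 0 0 0.6; 4 -0.05 -0.15 10.2 0 0 0.6; 3.2 -0.05 -0.15 10.2 0 0 0.6; 2.8 -0.05 -0.15 10.2 0 0 0.6; 2.6 -0.05 -0.15 10.2 0 0 0.6; 2.4 -0.05 -0.15 10.2 0 0 0.6; 2.2 -0.05 -0.15 10.2 0 0 0.6; 1.5 -0.05 -0.15 10.2 0 0 0.6; 1 -0.05 -0.15 10.2 0 0 0.6; 1 -0.05 -0.15 10.2 0 0 0.6; 1 -0.05 -0.15 10.2 0 0 0.6; 1 -0.05 -0.15 10.2 0 0 0.6'
python3 - <<'E'
from h import *
c=cams.read_camera('side');d=cams.read_camera('wrist');save('g1.png',np.hstack([cv2.resize(c['image'][40:240,150:350],(400,400)),cv2.resize(d['image'],(400,400))]))
E
```

```text
time: 4.4
tcp_pos: [0.5847, 0.2, 0.257]
tcp_rot: [[0.397, 0.918, 0.0], [0.918, -0.397, 0.0], [0.0, 0.0, -1.0]]
contact_force: [-0.7, 0.0, 1.5]
grip_width: 0.0209
```

View pics/g1.png

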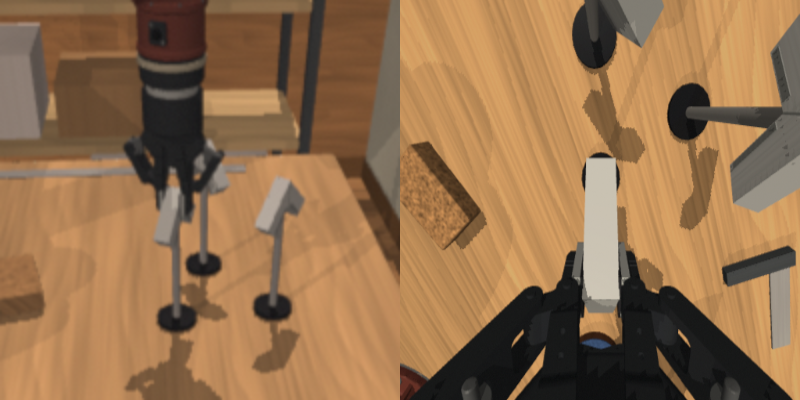

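The grip is good: width 20.9 mm, stand upright, pads on the flat faces. I'll lift gently, and check.

```bash
python3 -m crank '1 0 0 -0.3 0 0 0; 1 0 0 -0.8 0 0 0; 1 0 0 -1.6 0 0 0; 1 0 0 -2.6 0 0 0; 1 0 0 -3.6 0 0 0; 1 0 0 -4.6 0 0 0; 1 0 0 -5.4 0 0 0; 1 0 0 -5.8 0 0 0; 1 0 0 -6 0 0 0; 1 0 0 -6 0 0 0; 1 0 0 -6 0 0 0'
python3 -m crank '1 -0.4 0 0 0 0 0; 1 -1.2 0 0 0 0 0; 1 -2.4 -0.1 0 0 0 0; 1 -4 -0.2 0 0 0 0; 1 -6 -0.2 0 0 0 0; 1 -8 -0.3 0 0 0 0; 1 -10 -0.4 0 0 0 0; 1 -12 -0.5 0 0 0 0; 1 -14 -0.6 0 0 0 0; 1 -16 -0.6 0 0 0 0; 1 -18 -0.7 0 0 0 0; 1 -20 -0.8 0 0 0 0; 1 -22 -0.9 0 0 0 0; 1 -24 -1 0 0 0 0; 1 -25.6 -1 0 0 0 0; 1 -26.8 -1.1 0 0 0 0; 1 -27.6 -1.1 0 0 0 0; 1 -28.1 -1.1 0 0 0 0; 1 -28.3 -1.1 0 0 0 0; 1 -28.3 -1.1 0 0 0 0'
python3 - <<'E'
from h import *
o=get_obs();t=o['tcp_pos'];out=[]
for n in('scene','side'):
    c=cams.read_camera(n);np.savez('/tmp/'+n+'2',**c)
    print(n,'foot exp',proj(c,[t[0],t[1],t[2]-.252]).round(1),'plinth exp',proj(c,[.462,-.055,.015]).round(1))
    p=proj(c,[.462,-.055,.12]).astype(int);y=max(p[1]-100,0);x=max(p[0]-100,0)
    out.append(cv2.resize(c['image'][y:y+200,x:x+200],(400,400)));print(x,y)
save('over.png',np.hstack(out))
E
```

```text
time: 5.88
tcp_pos: [0.5846, 0.2, 0.3166]
tcp_rot: [[0.397, 0.918, -0.001], [0.918, -0.397, -0.0], [-0.0, -0.0, -1.0]]
contact_force: [0.2, 0.7, -4.5]
grip_width: 0.0213
time: 8.38
tcp_pos: [0.4624, -0.0553, 0.3169]
tcp_rot: [[0.397, 0.918, 0.0], [0.918, -0.397, 0.0], [0.0, -0.0, -1.0]]
contact_force: [0.4, -0.1, -2.7]
grip_width: 0.0215
scene foot exp [201.9 186.5] plinth exp [203.6 197. ]
99 73
side foot exp [189.8 250. ] plinth exp [191.7 264.3]
87 132
```

View pics/over.png

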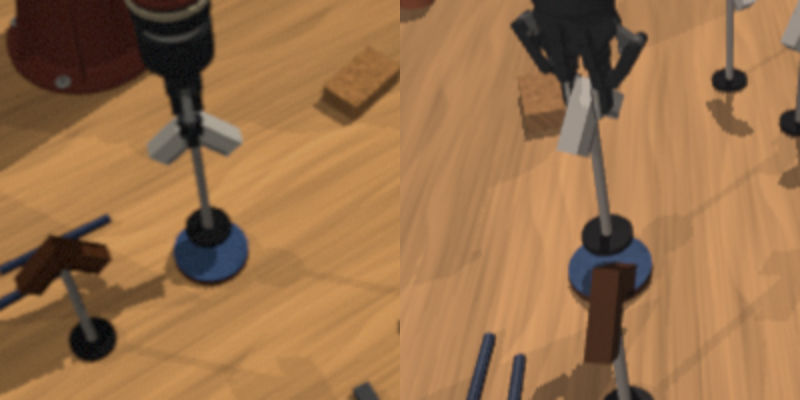

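The stand hangs over the plinth. The foot is at scene (203,186) and side (190.5,248), against the upright prediction of (202,186.5) and (190,250). I'll triangulate the foot to check the tilt and height.

```bash
cat > tri.py <<'E'
from h import *
from scipy.optimize import least_squares
def foot(c,uv):
    i=c['image'].astype(int);m=(i.max(2)<45).astype(np.uint8)
    n,l,s,ce=cv2.connectedComponentsWithStats(m);b=min((np.hypot(*(ce[k]-uv)),k) for k in range(1,n) if s[k,4]>40)[1]
    q=l==b; h=cv2.convexHull(np.argwhere(q)[:,::-1].astype(np.int32)); M=cv2.moments(h); return np.array([M['m10'],M['m01']])/M['m00'],s[b]
def tri(S,D,ps,pd):
    return least_squares(lambda p:np.r_[proj(S,p)-ps,proj(D,p)-pd],[.46,-.05,.06])
E
python3 - <<'E'
from tri import *
t=get_obs()['tcp_pos']
for nm,a,b in(('now',(203,186),(190,249)),('before',(308,185),(238,199))):
    k='2' if nm=='now' else ''
    S,D=[dict(np.load(f'/tmp/{n}{k}.npz')) for n in('scene','side')]
    fs,x=foot(S,a);fd,y=foot(D,b);r=tri(S,D,fs,fd);print(nm,fs,x,fd,y,r.x.round(4),r.fun.round(1))
print(t)
E
```

```text
now [202.60950855 186.86698718] [192 177  22  20 282] [190.24883287 249.54575163] [179 240  24  20 317] [ 0.4636 -0.0538  0.0643] [ 0.  -0.2  0.1  0.1]
before [307.76928236 184.9637827 ] [298 177  20  17 228] [237.70628019 198.70917874] [229 193  18  13 160] [0.5851 0.2017 0.0046] [ 0.  -0.1  0.1  0.1]
[ 0.46242668 -0.055175    0.31688158]
```

The foot rose 60 mm and stayed within 1 mm of its offset under the tool, so the stand is upright and centred. Lower 4.0 cm, then creep down.

```bash
python3 -m crank '1 0 0 0.3 0 0 0; 1 0 0 0.8 0 0 0; 1 0 0 1.5 0 0 0; 1 0 0 2.2 0 0 0; 1 0 0 2.9 0 0 0; 1 0 0 3.4 0 0 0; 1 0 0 3.8 0 0 0; 1 0 0 4 0 0 0; 1 0 0 4.1 0 0 0; 1 0 0 4.15 0 0 0; 1 0 0 4.2 0 0 0; 1 0 0 4.2 0 0 0; 1 0 0 4.2 0 0 0'
python3 -m crank '1 0 0 0.05 0 0 0; 1 0 0 0.1 0 0 0; 1 0 0 0.15 0 0 0; 1 0 0 0.2 0 0 0; 1 0 0 0.2 0 0 0; 1 0 0 0.2 0 0 0'
```

```text
time: 10.1
tcp_pos: [0.4623, -0.0554, 0.275]
tcp_rot: [[0.397, 0.918, 0.0], [0.918, -0.397, -0.0], [0.0, 0.0, -1.0]]
contact_force: [-0.6, 0.6, -3.3]
grip_width: 0.0213
time: 10.85
tcp_pos: [0.4623, -0.0554, 0.2729]
tcp_rot: [[0.397, 0.918, 0.0], [0.918, -0.397, -0.0], [0.0, 0.0, -1.0]]
contact_force: [-0.3, 0.0, -3.2]
grip_width: 0.0213
```

```bash
python3 -m crank '1 0 0 0.03 0 0 0; 1 0 0 0.06 0 0 0; 1 0 0 0.1 0 0 0; 1 0 0 0.1 0 0 0; 1 0 0 0.1 0 0 0'; python3 -m crank '1 0 0 0.02 0 0 0; 1 0 0 0.05 0 0 0; 1 0 0 0.05 0 0 0; 1 0 0 0.05 0 0 0'
```

```text
time: 11.48
tcp_pos: [0.4624, -0.0554, 0.272]
tcp_rot: [[0.397, 0.918, 0.0], [0.918, -0.397, -0.0], [0.0, 0.0, -1.0]]
contact_force: [-0.5, 0.4, -2.1]
grip_width: 0.0217
time: 11.98
tcp_pos: [0.4625, -0.0554, 0.272]
tcp_rot: [[0.397, 0.918, 0.001], [0.918, -0.397, -0.0], [0.0, 0.001, -1.0]]
contact_force: [-1.6, 1.4, 5.4]
grip_width: 0.0214
```

The foot is seated: the force swung from −3 to +5 N. I'll open slowly.

```bash
python3 -m crank '2.3 0 0 0 0 0 0; 2.5 0 0 0 0 0 0; 2.7 0 0 0 0 0 0; 3 0 0 0 0 0 0; 3.4 0 0 0 0 0 0; 4 0 0 0 0 0 0; 5 0 0 0 0 0 0; 6 0 0 0 0 0 0; 7 0 0 0 0 0 0; 7.5 0 0 0 0 0 0; 7.5 0 0 0 0 0 0; 7.5 0 0 0 0 0 0'
python3 - <<'E'
from h import *
out=[]
for n in('scene','side'):
    c=cams.read_camera(n)
    p=proj(c,[.462,-.055,.12]).astype(int);y=max(p[1]-100,0);x=max(p[0]-100,0)
    out.append(cv2.resize(c['image'][y:y+200,x:x+200],(400,400)))
save('rel.png',np.hstack(out))
E
```

```text
time: 13.48
tcp_pos: [0.4623, -0.0554, 0.2714]
tcp_rot: [[0.397, 0.918, 0.0], [0.918, -0.397, 0.0], [0.0, 0.0, -1.0]]
contact_force: [-0.4, 0.3, 0.4]
grip_width: 0.0751
```

View pics/rel.png

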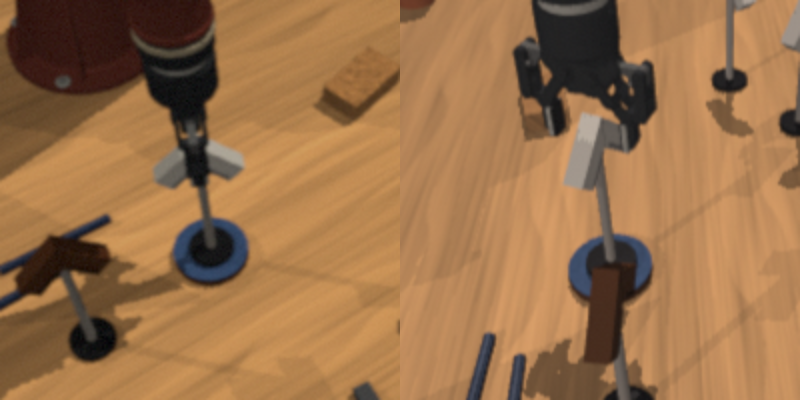

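The jaws are open and clear on both sides. The stand is upright, its foot centred on the plinth at scene crop (211,249), and the walnut stand is unmoved. I'll retreat straight up.

```bash
python3 -m crank '7.5 0 0 -0.5 0 0 0; 7.5 0 0 -1.5 0 0 0; 7.5 0 0 -3 0 0 0; 7.5 0 0 -5 0 0 0; 7.5 0 0 -7 0 0 0; 7.5 0 0 -9 0 0 0; 7.5 0 0 -11 0 0 0; 7.5 0 0 -12 0 0 0; 7.5 0 0 -12 0 0 0; 7.5 0 0 -12 0 0 0; 7.5 0 0 -12 0 0 0'
python3 - <<'E'
from tri import *
out=[];C=[]
for n in('scene','side'):
    c=cams.read_camera(n);C.append(c)
    p=proj(c,[.462,-.055,.12]).astype(int);y=max(p[1]-100,0);x=max(p[0]-100,0)
    out.append(cv2.resize(c['image'][y:y+200,x:x+200],(400,400)))
save('end.png',np.hstack(out))
f,s=foot(C[0],(204,195));print('foot',f,s,at_z(C[0],*f,.02)); f,s=foot(C[0],(145,242));print('walnut',f,at_z(C[0],*f,.008))
f,s=foot(dict(np.load('/tmp/scene.npz')),(145,242));print('walnut before',f)
E
```

```text
time: 14.95
tcp_pos: [0.4621, -0.0553, 0.3908]
tcp_rot: [[0.397, 0.918, -0.001], [0.918, -0.397, 0.0], [-0.0, -0.001, -1.0]]
contact_force: [0.5, -0.7, 0.5]
grip_width: 0.0751
foot [204.26497085 196.35824059] [194 187  22  20 286] [ 0.46428301 -0.05389288  0.02      ]
walnut [144.86347244 242.55177743] [ 0.48977816 -0.24531017  0.008     ]
walnut before [144.85087719 242.60990712]
```

View pics/end.png

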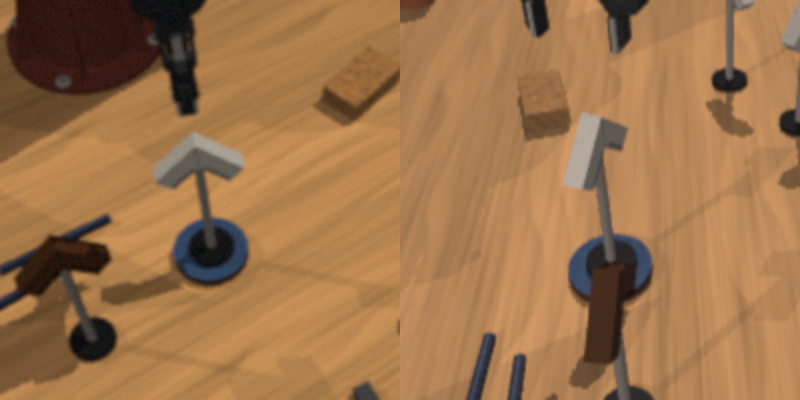

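The stand stands free, with its foot at scene pixel (204,196) centred on the blue top and the gripper well clear above. The walnut stand has not moved. Handing in.

```bash
python3 -c "
from workcell import job
print(job.job_done())"
```

```text
the job is handed in; nothing more can be done
None
```

The silver stand nearest the base (reach about 0.62 m; the look-alikes were at 0.72 m and 0.77 m) now stands by itself on the blue plinth, and the job is handed in. I gripped it by the corner, carried it upright and lowered it until the foot touched with about 5 N. Then I opened slowly and backed straight up. The robot's clock stood at about 15 s of the 48 s allowed.

**Last checks:**
- **Position:** the foot is at (0.464, −0.054), about 2–3 mm from the plinth centre, against 20 mm of margin.
- **Upright:** it looked upright in the scene and side pictures after release. Just before lowering, the foot was still within about 1 mm of its offset under the tool.
- **Walnut stand:** its foot is at the same pixel as before, within 0.1 px.
- **Gripper:** it is about 12 cm above the release height, touching nothing; the residual force reading is under 1 N.

**Disagreement:** the first yaw estimate from the fixed cameras was −19.7°, but the closer wrist camera view gave −23.4° with a better fit. I used the wrist value. The first position estimates also differed by about 6 mm, and the wrist view settled that.

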